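# Turn the stiff page of the bench manual and secure it

### The arm

A 7-joint arm with a two-finger parallel gripper is mounted at the origin on the work surface. World frame = base frame: x ahead of the robot, y to its left, z up, the work surface at z = 0. Lengths are in m, angles in degrees, forces in N, time in s.
With the tool pointing down it reaches from about 0.4 to 0.85 m from the base axis. Payload 6.9 kg.
Tool frame: the origin (TCP) lies at the very end of the fingers, on their centre line; the grasp point (between the pads) lies 19 mm behind it (r.grasp_offset is the distance from the TCP to the grasp point, in m); z points along the fingers, y is the direction in which the jaws open and shut (so a half turn about z gives the same grasp; the last joint's range is limited). The gripper opens to 85 mm and grips with 20 to 120 N. Pads are 22 mm wide; open, the fingers measure 114 mm over their backs; the gripper's body (76 mm by 85 mm) begins 54 mm behind the grasp point. The pads swing forward as they close: fully open they stand 13 mm farther back than shut.
Start: joints at [-68.898, 29.078, -13.613, 85.955, 7.202, 65.827, -8.869], TCP at [0.162, 0.604, 0.231] pointing down, gripper open.
Joint ranges: [-176.47, 176.47], [-13.61, 117.27], [-81.72, 77.17], [0.22, 143.17], [-87.28, 267.28], [10, 112.55], [-165.47, 165.47]. Speed limits (degrees/s): [136.94, 136.94, 180, 180, 180, 180, 180].

### API

Orientations are given as a 3x3 rotation matrix whose columns are the frame's x, y, z axes.
In Python, from station import readout, optics, sign_off, r gives the robot as it stands. The module is installed in compiled form; this text tells all that it offers.
- The arm moves only by the tool play_rows, never from a script. Its argument "motion" is text: rows parted by semicolons, each of 7 numbers parted by spaces: the shift along the world's x, y, z in m, then the turn, a rotation vector about the world's x, y, z in rad, then the finger opening in m, from 0 to 0.0854. In form: tx ty tz wx wy wz jaw; .... A call has 1 to 5 rows; each row shifts and turns the pose as measured when the row begins; what a row does not reach is not made up. A row lasts 1/10 s, in which the tool goes at most 50 mm and 8.59 degrees, less where a joint would pass 70% of its speed; a pose out of reach is approached as far as the arm can. A call is refused whole if a number of a shift passes 0.05 or a number of a turn 0.15, either way. A call with a gripper value outside its range is refused whole. The fingers move at their own pace and stop on an object; "force" is the grip in N (left out, the last holds). Time passes only in rows, so rows that do not move let the fingers close. It gives the time, the measured TCP pose, the force and the opening at its end, in the units of the state.
- readout.state(): the state, without advancing time (a new reading comes with each control period).
- optics.read_camera(name): name is "scene" or "top" or "wrist"; returns (picture, depth): 384x512x3 uint8, red, green, blue; 384x512 float32, m along the optical axis (not along the pixel's ray), 0 where there is no reading.
- optics.camera_params(name): a dict with "fovy" (degrees; the focal length in pixels is half the picture's height over the tangent of half this angle, whatever the lens; pixels are square), "cx", "cy" (the principal point, pixels), "R" (3x3) and "t" (3): a world point X has camera coordinates R X + t. Camera axes: x right, y down, z forward; pixel columns grow to the right and rows downward; lengths in m; the calibration is good to about 2 mm. A picture is of the moment at which its call begins: read the wrist's pose just before it. camera_params takes no time and is no camera call; for the wrist camera it gives the pose at the moment of the call.
- sign_off(): hands the job in, once; it reports no verdict.
The state is a dict: "t": time; "q": joint angles; "joint_vel": joint speeds; "effort": joint torques, N m; "position": TCP position; "ee_rot": TCP orientation; "force": force on the tool from outside, world axes, zero at the start; "torque": the same for the moment, N m; "finger_gap": opening from 0.0 (shut) to 1.0 (fully open).
Only numpy, scipy, OpenCV 4.12 (cv2) and the standard library are available. Lean on these libraries where they do the work, as an engineer would, in place of code of your own. Each camera call takes 0.05 s, during which the arm holds its last target.

### The job

On the steel bench lies an open bench manual with one stiff page standing half open. With your fingertips only, push that page over its spine until it lies flat on the other side of the manual, and then push the peg of the steel page keeper a quarter turn so that its arm lies square across the turned page. Push lightly, without pinching or lifting anything: the manual stays where it is, and the things around it are left alone.

Things in the scene. Friction and masses are not known exactly. Their poses are not given: they have to be found in the camera images.
- manual: Bench manual: loose, heavy (1.8 kg) grey base plate 220 x 340 x 10 mm (its x, y, z) on the bench. Origin: centre of its underside; x runs along the spine, y across it, z up. Two fixed page stacks (176 x 122 mm, tops 22 mm above the bench) lie on its -y and +y sides; hinge blocks up to 31 mm high at x = +-95 mm, y = 0. The page must end flat on the +y stack.
- leaf (a joint): Angle of the stiff white page about the spine, rad: 0 = flat on the manual's -y stack, 1.57 = upright, 3.14 = flat on the +y stack (end stop). The page is 170 mm along the spine, 3 mm thick, about 90 g. Hinge axis: the manual's x, at y = 0, 24 mm above the bench. Friction keeps it at whatever angle it is left; 1 to 2 N at the edge move it. Starts between 0.75 and 1.2.
- leaf_edge (a point): Middle of the page's free edge, 130 mm from the hinge axis, half-way through its thickness. When the page lies flat, this point is 24 mm above the bench.
- keeper (a joint): Angle of the page keeper, rad: a flat steel arm 72 x 12 x 5 mm that turns level, 31 to 36 mm above the bench, on an upright pivot at the manual's x = 0, y = +152 mm. 0 = it points along the manual's -x (parked), grows counter-clockwise from above, 1.57 = it points along -y, square across the turned page. Stops: -0.6, 1.7. Stays where left. Starts between -0.35 and 0.1.
- keeper_peg (a point): Middle of the upright black peg on the keeper's arm, 60 mm from its pivot: 12 mm thick, from 36 to 66 mm above the bench; this point is 51 mm above the bench. About 0.5 N sideways on the peg turns the arm.
- jar: Bystander: small amber glass jar, 44 mm across, 62 mm tall, beyond the manual. Origin: centre of its underside.
- beaker: Bystander: glass beaker, 54 mm across, 66 mm tall, beyond the manual. Origin: centre of its underside.
- flask: Bystander: conical glass flask, 72 mm across its foot, 88 mm tall, at the manual's -y side. Origin: centre of its underside.
- marker: Bystander: marker pen lying down, 130 mm long (along its x), 15 mm thick, between the robot and the manual. Origin: underside, mid-length.
- bottle: Bystander: white plastic bottle, 68 mm across, 150 mm tall, to the left. Origin: centre of its underside.
- spanner: Bystander: steel spanner lying down, 140 mm long (along its x), to the right. Origin: on its underside.
- clampring: Bystander: black clamp ring, 64 mm across, 14 mm tall, to the left. Origin: centre of its underside.

How it is judged:
By the outcome, as a careful person would: the job done as asked, in the order asked, and still so for the second after the job is handed in, with the robot touching nothing.
It also fails if it takes over 48 s, if anything falls off the work surface, if the arm or the gripper's body presses on something with over 40 N, if the wrist force passes 120 N, or if a joint passes its speed limit or range.

## Working session

There is one attempt and no reset: what is moved stays moved. The work goes in short steps, Python scripts to look and compute and a tool call to move; the robot and the scene stay as the last step left them, time stands still between calls to the robot, and variables do not carry over. Pictures are saved under pics/ and viewed, and the job is handed in when it is done.

Besides the shell and the picture viewer there is one more tool, called after ">>>" in YAML: its name, and indented under it one key for each argument. play_rows: Moves the arm, as the interface text tells. Its arguments: {"type":"object","properties":{"motion":{"type":"string"},"force":{"type":"number"}},"required":["motion"]}

```bash
mkdir -p pics; cat > h.py <<'E'
import numpy as np, cv2
from station import readout, optics, sign_off, r
def K(n):
    p=optics.camera_params(n); return p,192/np.tan(np.radians(p['fovy'])/2)
def cloud(n):
    img,d=optics.read_camera(n); p,f=K(n)
    v,u=np.mgrid[0:384,0:512]
    C=np.stack([(u-p['cx'])/f*d,(v-p['cy'])/f*d,d],-1)
    R=np.array(p['R']);t=np.array(p['t'])
    W=(C-t)@R
    W[d==0]=np.nan
    return img,W
def ray(n,u,v,z):
    p,f=K(n);R=np.array(p['R']);t=np.array(p['t'])
    c=-R.T@t; dd=R.T@np.array([(u-p['cx'])/f,(v-p['cy'])/f,1]); return c+dd*(z-c[2])/dd[2]
E
python3 - <<'E'
from h import *
s=readout.state(); print(s['t'],s['position'],s['ee_rot'],s['force'],s['finger_gap'])
for n in ['scene','top']:
    im,W=cloud(n); np.save(f'{n}.npy',W); cv2.imwrite(f'pics/{n}0.png',im[:,:,::-1]); np.save(f'{n}i.npy',im)
    p,f=K(n); print(n,f,p['cx'],p['cy'],-np.array(p['R']).T@np.array(p['t']))
E
```

```text
0.0 [0.16231445 0.60304545 0.23044851] [[-9.65661852e-01  2.59801851e-01 -4.30249643e-04]
 [ 2.59802206e-01  9.65660392e-01 -1.67935397e-03]
 [-2.08242317e-05 -1.73346788e-03 -9.99998497e-01]] [-0.27928197 -0.03293163  0.61374321] 1.0030854587345261
scene 472.03295600161647 254.53202791781865 186.40131393928255 [1.13941205 0.61892666 0.88346763]
top 369.22512647786306 259.53147071127734 195.5581107083625 [ 0.41388154 -0.00974508  0.9764892 ]
```

View pics/scene0.png

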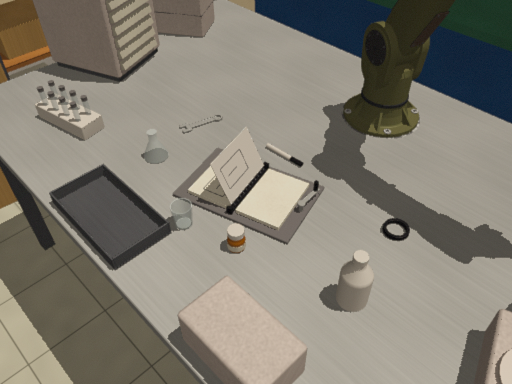

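View pics/top0.png

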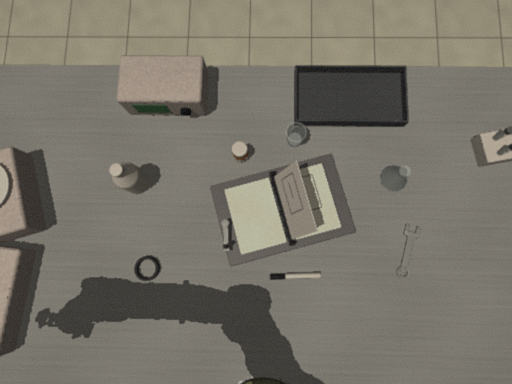

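The top view shows the manual with its centre near pixel (282,210), the page leaning over the right (-y) stack, the keeper near (227,233) at the left edge, and the marker at (296,275). Next I measure these.

```bash
python3 - <<'E'
from h import *
im=np.load('topi.npy');W=np.load('top.npy')
c=im[140:290,180:380,::-1]; cv2.imwrite('pics/topc.png',cv2.resize(c,(800,600),interpolation=cv2.INTER_CUBIC))
im=np.load('scenei.npy'); c=im[115:250,160:340,::-1]; cv2.imwrite('pics/sc.png',cv2.resize(c,(800,600),interpolation=cv2.INTER_CUBIC))
z=W[...,2]; print(np.nanmedian(z[300:,400:]), np.nanmin(z),np.isnan(z).sum())
E
```

```text
-0.001349466711094142 -0.7685301310006383 791
```

View pics/topc.png

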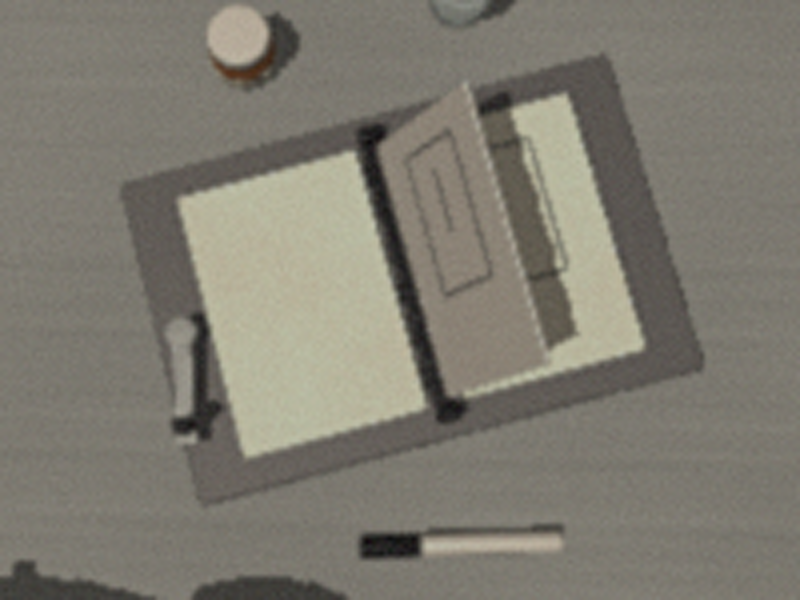

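View pics/sc.png

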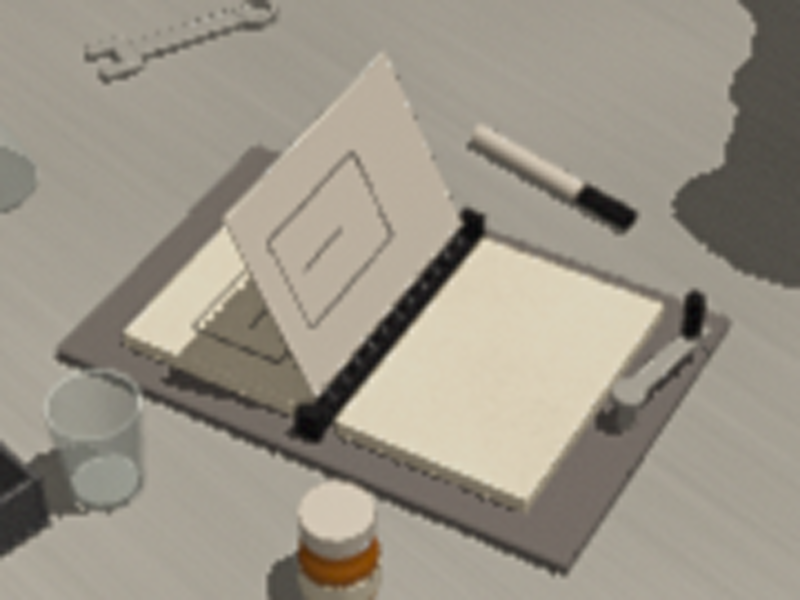

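The crops show the plate corners at crop pixels (122,185), (605,55), (703,368) and (205,503). The page edge runs from (468,85) to (548,360), and the peg top is at about (183,424). These go to world coordinates next.

```bash
python3 - <<'E'
from h import *
W=np.load('top.npy'); im=np.load('topi.npy')
px=lambda x,y:(180+x/4-.4,140+y/4-.4)
c=np.array([ray('top',*px(*q),.01) for q in [(122,185),(605,55),(703,368),(205,503)]])
print(c.round(4)); 
for i in range(4): print(np.linalg.norm(c[i]-c[(i+1)%4]))
o=c.mean(0); ey=(c[0]-c[1]+c[3]-c[2]);ey/=np.linalg.norm(ey); ex2=(c[0]-c[3]+c[1]-c[2]);ex2/=np.linalg.norm(ex2)
print('centre',o,'yaw from y',np.degrees(np.arctan2(-ey[0],ey[1])),'from x',np.degrees(np.arctan2(ex2[1],ex2[0])))
yaw=(np.arctan2(-ey[0],ey[1])+np.arctan2(ex2[1],ex2[0]))/2
ex=np.array([np.cos(yaw),np.sin(yaw),0]);ey=np.array([-np.sin(yaw),np.cos(yaw),0])
o[2]=0
L=lambda P:np.stack([(P-o)@ex,(P-o)@ey,P[...,2]],-1)
for n in ['top','scene']:
    W=np.load(n+'.npy');Q=L(W)
    # page points
    m=(abs(Q[...,0])<.08)&(Q[...,1]<-.01)&(Q[...,1]>-.16)&(Q[...,2]>.04)&(Q[...,2]<.17)
    P=Q[m]; a=np.arctan2(P[:,2]-.024,-P[:,1]); rr=np.hypot(P[:,2]-.024,P[:,1]); print(n,'page',m.sum(),'angle',np.median(a),a.std(),'rmax',np.percentile(rr,99), 'stack z',np.nanmedian(Q[...,2][(abs(Q[...,0])<.07)&(Q[...,1]>.04)&(Q[...,1]<.11)]))
    m=(Q[...,1]>.13)&(Q[...,1]<.2)&(Q[...,2]>.045)&(Q[...,2]<.08)&(abs(Q[...,0])<.1)
    print('peg',m.sum(),np.median(Q[m],0),Q[m].max(0),Q[m].min(0), 'world',np.median(W[m],0))
    m=(Q[...,1]>.12)&(Q[...,1]<.2)&(Q[...,2]>.028)&(Q[...,2]<.042)&(abs(Q[...,0])<.1)
    P=Q[m]; print('arm',m.sum(),P.mean(0)); 
    if len(P)>10:
        u,s,v=np.linalg.svd((P-P.mean(0))[:,:2]);print(v[0])
np.savez('man.npz',o=o,yaw=yaw)
p=px(183,424); print('pegtop',L(ray('top',*p,.066)))
for n,q in [('peghead',(180,330))]: print(n,L(ray('top',*px(*q),.036)))
# others
for n,u,v,z in [('jar',240,150,.062),('beaker',296,133,.066),('flask',395,177,0),('mk0',270,276,.0075),('mk1',321,275,.0075)]: 
    w=ray('top',u,v,z);print(n,w.round(3),L(w).round(3))
E
```

```text
[[ 0.5959  0.1538  0.01  ]
 [ 0.6897 -0.1685  0.01  ]
 [ 0.481  -0.2295  0.01  ]
 [ 0.3881  0.0912  0.01  ]]
0.33567521425296054
0.2174838298741377
0.3338745788567265
0.21699268508193117
centre [ 0.53868403 -0.03824959  0.01      ] yaw from y 16.188424140790264 from x 16.52210337905162
top page 1511 angle 1.1558842483894378 0.01658165960645017 rmax 0.13041454869443994 stack z 0.02140541810315934
peg 22 [-0.0589263   0.16306934  0.06534951] [-0.05326528  0.16849084  0.06862888] [-0.06410781  0.15825404  0.05524243] world [0.43593854 0.10138769 0.06534951]
arm 147 [-0.02374175  0.15670146  0.03581838]
[-0.98380844  0.17922322]
scene page 1756 angle 1.1367903683235638 0.026719014110045073 rmax 0.13097806045681706 stack z 0.022128141203142396
peg 38 [-0.0555727   0.16255622  0.06127666] [-0.05111272  0.16765489  0.06799108] [-0.06566539  0.15606526  0.04641945] world [0.43879932 0.10272265 0.06127666]
arm 134 [-0.02117889  0.15585514  0.03586714]
[ 0.97821051 -0.2076155 ]
pegtop [-0.05859771  0.16175481  0.066     ]
peghead [0.00142899 0.15213839 0.036     ]
jar [0.681 0.072 0.062] [0.167 0.066 0.062]
beaker [ 0.727 -0.071  0.066] [ 0.171 -0.084  0.066]
flask [ 0.629 -0.34   0.   ] [ 0.002 -0.315  0.   ]
mk0 [ 0.363 -0.01   0.007] [-0.16   0.076  0.007]
mk1 [ 0.369 -0.14   0.007] [-0.192 -0.05   0.007]
```

Measured values:

| Item | Value |
|---|---|
| Manual centre | about (0.539, -0.038) |
| Manual yaw | 16.35° |
| Page angle | about 1.145 rad |
| Keeper angle | about -0.17 rad |

The page radius (130 mm), stack height (22 mm) and peg radius (60 mm) all match the given sizes. I start by shutting the gripper and moving off.

>>> play_rows:
  motion: "0.02 -0.035 0.02 0 0 0.11 0; 0.02 -0.035 0.02 0 0 0.11 0; 0.022 -0.041 0.01 0 0 0.11 0; 0.022 -0.041 0 0 0 0.11 0; 0.022 -0.041 0 0 0 0.11 0"
  force: 20

```text
t: 0.6
position: [0.2647, 0.4079, 0.2777]
ee_rot: [[-0.95, -0.313, -0.002], [-0.313, 0.95, -0.007], [0.004, -0.006, -1.0]]
force: [0.3, -0.3, 0.3]
finger_gap: 0.141
```

>>> play_rows:
  motion: "0.022 -0.041 0 0 0 0 0; 0.022 -0.041 0 0 0 0 0; 0.022 -0.041 0 0 0 0 0; 0.022 -0.041 0 0 0 0 0; 0.022 -0.041 0 0 0 0 0"

```text
t: 1.1
position: [0.377, 0.1928, 0.2773]
ee_rot: [[-0.948, -0.317, -0.002], [-0.317, 0.948, -0.008], [0.004, -0.007, -1.0]]
force: [0.5, 1.4, 0.2]
finger_gap: -0.006
```

```bash
python3 - <<'E'
from h import *
s=readout.state(); print(s['t'],s['position'],s['ee_rot'],s['force'],s['finger_gap'],s['q'])
E
```

```text
1.1 [0.37699477 0.19282081 0.2772782 ] [[-0.9484634  -0.31688123 -0.00186296]
 [-0.31685895  0.94844174 -0.00765941]
 [ 0.00419404 -0.00667438 -0.99996893]] [0.54600911 1.40176591 0.242619  ] -0.005570220893774801 [-20.65414349   8.82426537 -11.80470082 109.14190707   2.37999064
  62.56290767  75.04284483]
```

>>> play_rows:
  motion: "0.022 -0.0395 0 0 0 0 0; 0.022 -0.0395 0 0 0 0 0; 0.022 -0.0395 0 0 0 0 0; 0.022 -0.0395 0 0 0 0 0; 0.022 -0.0395 0 0 0 0 0"

```text
t: 1.6
position: [0.4888, -0.0144, 0.2772]
ee_rot: [[-0.948, -0.317, -0.002], [-0.317, 0.948, -0.008], [0.004, -0.007, -1.0]]
force: [0.5, 1.0, -0.1]
finger_gap: 0.002
```

>>> play_rows:
  motion: "0.022 -0.0395 0 0 0 0 0; 0.022 -0.0395 0 0 0 0 0; 0.022 -0.0395 0 0 0 -0.03 0; 0.016 -0.0295 0 0 0 0 0; 0 0 -0.04 0 0 0 0"

```text
t: 2.1
position: [0.5763, -0.1775, 0.2391]
ee_rot: [[-0.96, -0.28, 0.005], [-0.28, 0.96, -0.014], [-0.001, -0.014, -1.0]]
force: [0.6, -0.1, 0.5]
finger_gap: -0.0
```

>>> play_rows:
  motion: "0 0 -0.035 0 0 0 0; 0 0 -0.035 0 0 0 0; 0 0 -0.035 0 0 0 0; 0 0 -0.03 0 0 0 0; 0 0 0 0 0 0 0"

```text
t: 2.6
position: [0.5723, -0.1791, 0.0929]
ee_rot: [[-0.961, -0.276, -0.005], [-0.276, 0.961, -0.011], [0.008, -0.01, -1.0]]
force: [-0.2, 0.4, -0.3]
finger_gap: -0.0
```

```bash
cat > st.py <<'E'
from h import *
import sys
M=np.load('man.npz');o=M['o'];yaw=float(M['yaw'])
ex=np.array([np.cos(yaw),np.sin(yaw),0]);ey=np.array([-np.sin(yaw),np.cos(yaw),0])
L=lambda P:np.stack([(P-o)@ex,(P-o)@ey,P[...,2]],-1)
def st():
    s=readout.state(); print('t',s['t'],'local',L(s['position']).round(4),'F loc',(np.array([s['force']@ex,s['force']@ey,s['force'][2]])).round(2))
def snap(n,f,box=None):
    im,W=cloud(n); c=im if box is None else im[box[1]:box[3],box[0]:box[2]]
    k=min(800/c.shape[1],600/c.shape[0]); cv2.imwrite('pics/'+f,cv2.resize(c[:,:,::-1],None,fx=k,fy=k,interpolation=cv2.INTER_CUBIC)); return im,W
E
python3 -c "
from st import *
st(); snap('scene','s1.png',(100,50,360,270))"
```

```text
t 2.6 local [-0.0074 -0.1446  0.0929] F loc [-0.1   0.5  -0.25]
```

View pics/s1.png

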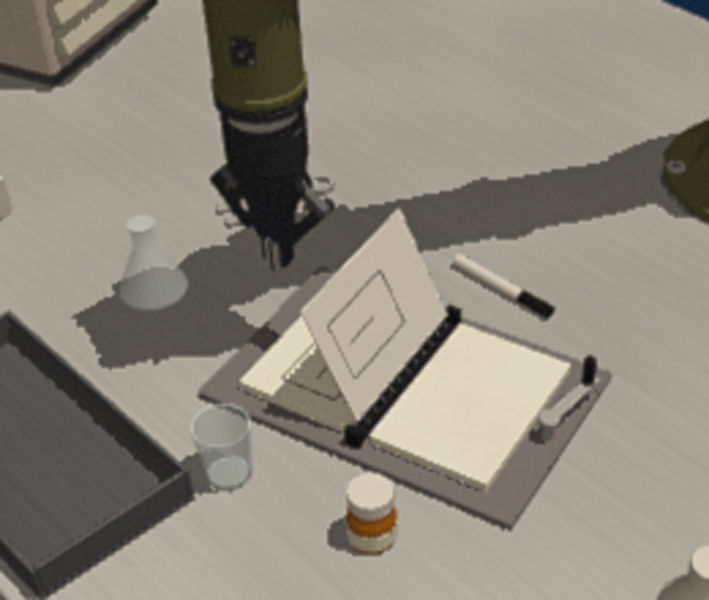

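The closed knuckles bulge above the tip (seen at about (215,180) to (325,190)). I'll raise the tip so that only the fingertip meets the page edge.

>>> play_rows:
  motion: "0.003 0.001 0.032 0 0 0 0; -0.004 0.025 0 0 0 0 0; -0.004 0.025 0 0 0 0 0; -0.0028 0.0096 0 0 0 0 0; 0 0 0 0 0 0 0"

```text
t: 3.15
position: [0.5692, -0.1194, 0.1366]
ee_rot: [[-0.962, -0.274, 0.008], [-0.274, 0.962, -0.015], [-0.004, -0.016, -1.0]]
force: [0.3, 0.3, 0.2]
finger_gap: -0.0
```

```bash
python3 -c "
from st import *
st()"
```

```text
t 3.15 local [ 0.0064 -0.0864  0.1366] F loc [0.37 0.18 0.2 ]
```

>>> play_rows:
  motion: "0 0 -0.014 0 0 0 0; -0.003 0.01 0 0 0 0 0; -0.003 0.01 0 0 0 0 0; -0.003 0.01 0 0 0 0 0; 0 0 0 0 0 0 0"

```text
t: 3.65
position: [0.5616, -0.0911, 0.1266]
ee_rot: [[-0.963, -0.271, 0.014], [-0.271, 0.962, -0.018], [-0.008, -0.021, -1.0]]
force: [0.3, 0.6, -0.4]
finger_gap: 0.003
```

```bash
python3 -c "
from st import *
st(); snap('scene','s2.png',(140,80,340,230))"
```

```text
t 3.65 local [ 0.0071 -0.0572  0.1266] F loc [ 0.46  0.48 -0.37]
```

View pics/s2.png

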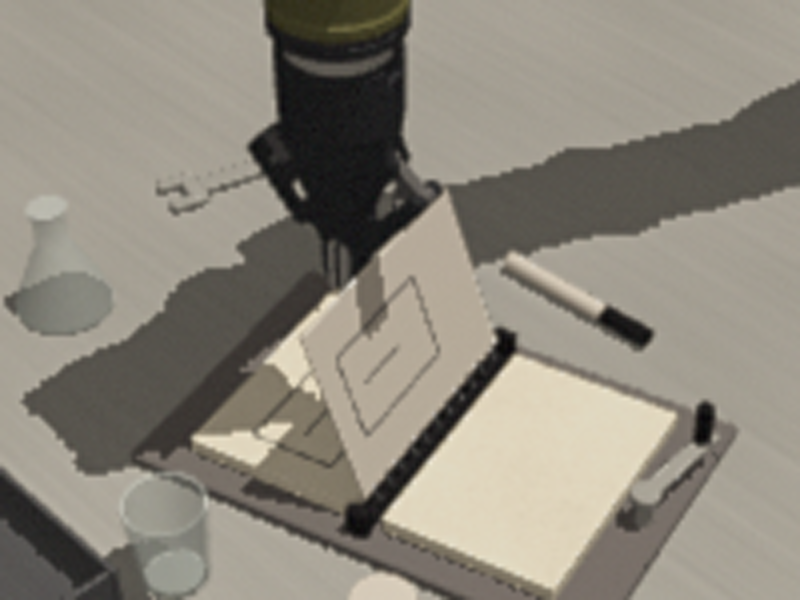

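>>> play_rows:
  motion: "-0.003 0.01 0 0.018 0.014 0 0; -0.004 0.01 0 0 0 0 0; -0.004 0.01 0 0 0 0 0; -0.004 0.01 0 0 0 0 0; 0 0 0 0 0 0 0"

```text
t: 4.2
position: [0.5458, -0.0488, 0.1271]
ee_rot: [[-0.963, -0.27, -0.0], [-0.27, 0.963, 0.001], [0.0, 0.001, -1.0]]
force: [-0.0, -0.3, 0.7]
finger_gap: -0.002
```

```bash
python3 -c "
from st import *
st(); snap('scene','s3.png',(140,80,340,230))"
```

```text
t 4.2 local [ 0.0038 -0.0122  0.1271] F loc [-0.1  -0.33  0.69]
```

View pics/s3.png

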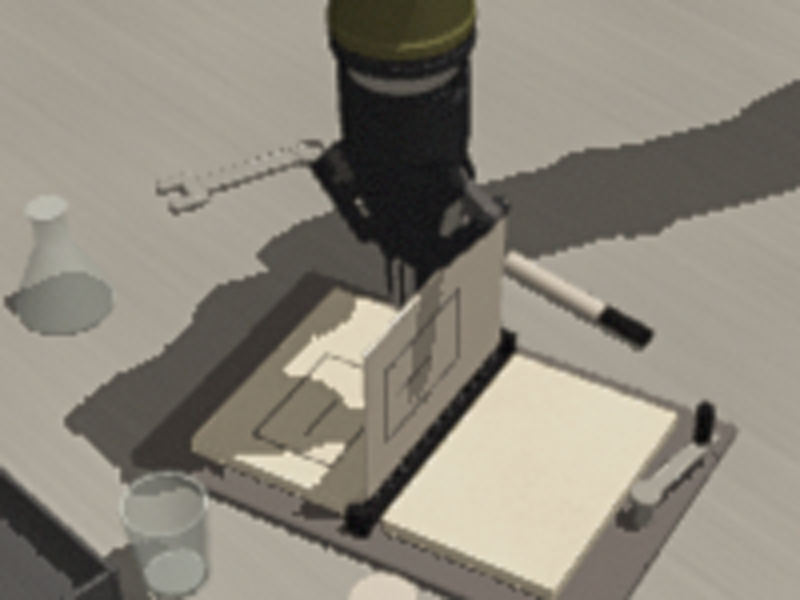

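>>> play_rows:
  motion: "-0.003 0.01 -0.0005 0 0 0 0; -0.003 0.01 -0.0015 0 0 0 0; -0.003 0.01 -0.0025 0 0 0 0; -0.003 0.009 -0.0035 0 0 0 0; -0.003 0.009 -0.0045 0 0 0 0"

```text
t: 4.75
position: [0.5304, 0.0006, 0.1141]
ee_rot: [[-0.964, -0.267, 0.001], [-0.267, 0.964, -0.0], [-0.001, -0.001, -1.0]]
force: [0.2, -0.3, 0.0]
finger_gap: -0.001
```

```bash
python3 -c "
from st import *
st();p=L(readout.state()['position']);print(np.hypot(p[1]+.012,p[2]-.024),np.arctan2(p[1]+.012,p[2]-.024))"
```

```text
t 4.75 local [0.003  0.0396 0.1141] F loc [ 0.08 -0.29  0.01]
0.10380439191474318 0.5202642279948103
```

>>> play_rows:
  motion: "-0.0024 0.0083 -0.0056 0 0 0 0; -0.0023 0.0078 -0.0064 0 0 0 0; -0.002 0.007 -0.0072 0 0 0 0; -0.0018 0.0063 -0.008 0 0 0 0; -0.0016 0.0056 -0.0085 0 0 0 0"

```text
t: 5.25
position: [0.5187, 0.04, 0.0752]
ee_rot: [[-0.963, -0.269, 0.0], [-0.269, 0.963, 0.0], [-0.0, -0.0, -1.0]]
force: [0.5, -0.3, 1.1]
finger_gap: -0.001
```

```bash
python3 -c "
from st import *
st();p=L(readout.state()['position']);print(np.hypot(p[1]+.012,p[2]-.024),np.arctan2(p[1]+.012,p[2]-.024))
snap('scene','s4.png',(140,80,340,230))"
```

```text
t 5.25 local [0.0028 0.0807 0.0752] F loc [ 0.4  -0.48  1.15]
0.10591469530325329 1.066566332747359
```

View pics/s4.png

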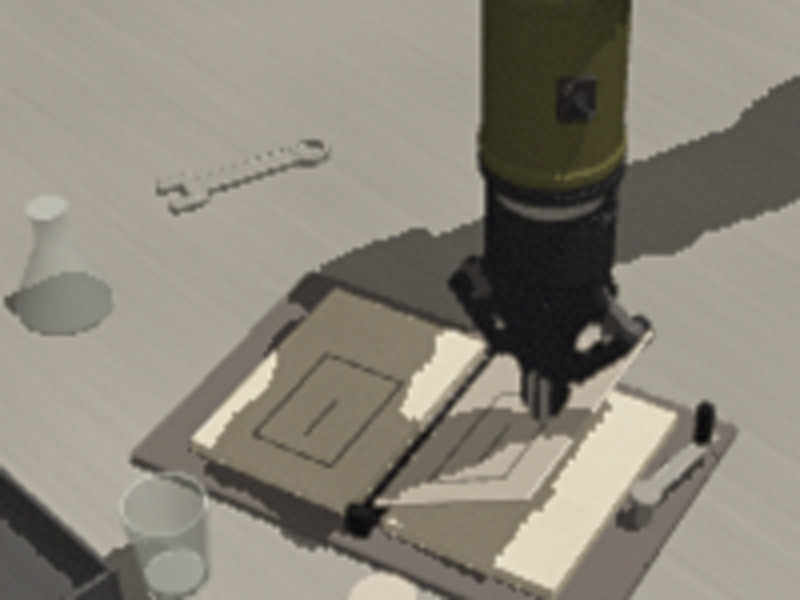

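>>> play_rows:
  motion: "-0.0013 0.0044 -0.0095 0 0 0 0; -0.001 0.0035 -0.01 0 0 0 0; -0.0007 0.0025 -0.01 0 0 0 0; -0.0004 0.0015 -0.01 0 0 0 0; 0 0 0 0 0 0 0"

```text
t: 5.8
position: [0.5135, 0.0537, 0.0298]
ee_rot: [[-0.963, -0.27, -0.003], [-0.27, 0.963, 0.0], [0.003, 0.001, -1.0]]
force: [-0.3, -0.3, -0.5]
finger_gap: -0.001
```

```bash
python3 -c "
from st import *
st()"
```

```text
t 5.8 local [0.0017 0.0953 0.0298] F loc [-0.32 -0.17 -0.53]
```

Now press down gently in small steps to the end stop.

>>> play_rows:
  motion: "0 0 -0.003 0 0 0 0; 0 0 -0.001 0 0 0 0; 0 0 0 0 0 0 0"

```text
t: 6.1
position: [0.5136, 0.0533, 0.0257]
ee_rot: [[-0.963, -0.269, -0.004], [-0.269, 0.963, 0.0], [0.003, 0.001, -1.0]]
force: [0.4, 1.0, -0.4]
finger_gap: 0.005
```

>>> play_rows:
  motion: "0 0 -0.0015 0 0 0 0; 0 0 0 0 0 0 0"

```text
t: 6.3
position: [0.514, 0.0532, 0.026]
ee_rot: [[-0.963, -0.269, -0.002], [-0.269, 0.963, 0.0], [0.002, 0.001, -1.0]]
force: [0.1, -0.3, 0.2]
finger_gap: -0.001
```

>>> play_rows:
  motion: "0 0 -0.003 0 0 0 0"

```text
t: 6.4
position: [0.5145, 0.0532, 0.0248]
ee_rot: [[-0.963, -0.268, -0.0], [-0.268, 0.963, 0.001], [-0.0, 0.001, -1.0]]
force: [-11.1, 0.3, 50.3]
finger_gap: 0.0
```

>>> play_rows:
  motion: "0 0 -0.003 0 0 0 0"

```text
t: 6.5
position: [0.5145, 0.0531, 0.0248]
ee_rot: [[-0.963, -0.268, 0.001], [-0.268, 0.963, 0.001], [-0.002, 0.001, -1.0]]
force: [-13.5, -0.7, 51.6]
finger_gap: -0.001
```

The page is on its stop. The force rose to about 50 N, which is firmer than I wanted, so I back off and look.

>>> play_rows:
  motion: "0 0 0.01 0 0 0 0; 0 0 0.04 0 0 0 0; 0 0 0.045 0 0 0 0; 0.04 -0.01 0.045 0 0 0 0; 0.03 0 0 0 0 0 0"

```text
t: 7.0
position: [0.5754, 0.044, 0.1641]
ee_rot: [[-0.963, -0.268, 0.002], [-0.268, 0.963, 0.001], [-0.002, 0.0, -1.0]]
force: [1.0, -0.9, 0.3]
finger_gap: 0.001
```

```bash
python3 -c "
from st import *
st()
for n,b in (('scene',(140,80,340,230)),('top',(180,140,380,290))):
    im,W=snap(n,n+'5.png',b);Q=L(W)
    for nm,(a,c) in dict(page=(.03,.12),stackm=(-.12,-.03)).items():
        m=(abs(Q[...,0])<.07)&(Q[...,1]>a)&(Q[...,1]<c)&(Q[...,2]<.06);print(n,nm,m.sum(),np.median(Q[m],0), Q[m][:,2].std())
        P=Q[m];A=np.c_[P[:,1],np.ones(len(P))];print(' slope',np.linalg.lstsq(A,P[:,2],rcond=None)[0])
    m=(Q[...,1]>.13)&(Q[...,1]<.2)&(Q[...,2]>.045)&(Q[...,2]<.08)&(abs(Q[...,0])<.1)
    if m.any(): print('peg',m.sum(),np.median(Q[m],0))
"
```

```text
t 7.0 local [0.0584 0.0685 0.1641] F loc [ 0.73 -1.12  0.28]
scene page 1362 [0.00361076 0.07561389 0.02571469] 0.00169562789499853
 slope [-0.0003959   0.02577459]
scene stackm 1187 [ 0.003827   -0.07420536  0.02231025] 0.0017327017483348337
 slope [-0.00243363  0.02216474]
peg 41 [-0.05544206  0.16316516  0.06002087]
top page 17 [-0.06007113  0.03210437  0.02560376] 0.0015986026674756366
 slope [0.03593368 0.02420015]
top stackm 1834 [-0.00101414 -0.07490653  0.02129603] 0.0016831258074718333
 slope [0.00122393 0.02137433]
```

View pics/scene5.png

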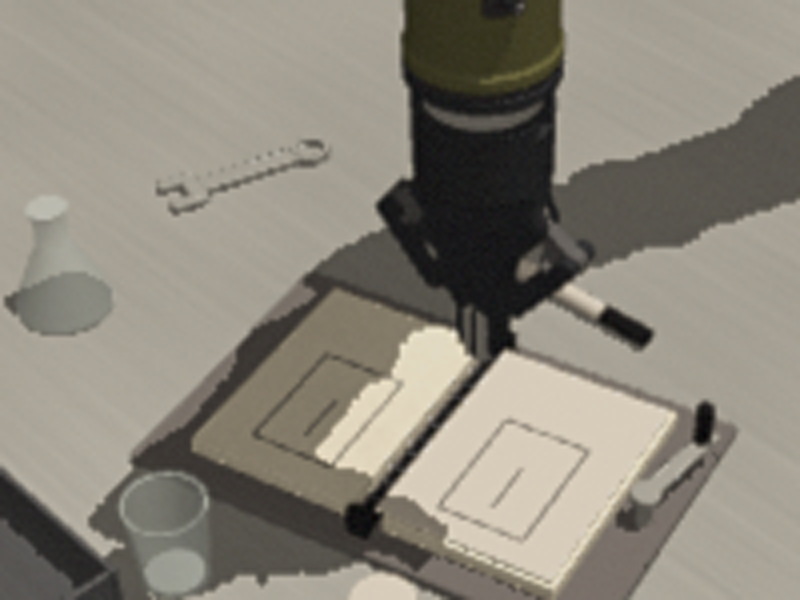

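View pics/top5.png

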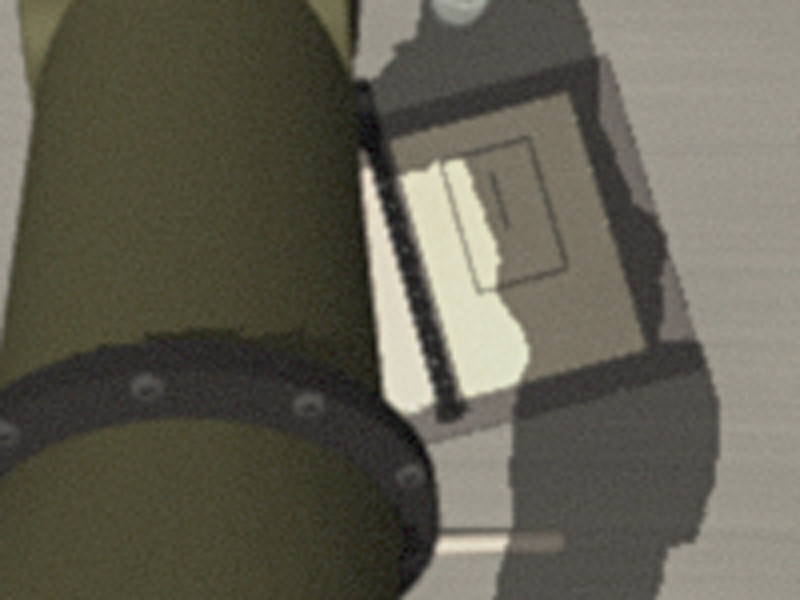

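The scene view shows the page flat on the +y stack: its top is 25.7 mm high with no slope, its drawn frame sits around (515,485) in the crop, and the manual hasn't moved. Next I turn the fingers 45° and go behind the peg.

>>> play_rows:
  motion: "-0.035 0.014 0 0 0 -0.13 0; -0.035 0.014 0 0 0 -0.13 0; -0.034 0.014 0 0 0 -0.13 0; -0.033 0.014 0 0 0 -0.13 0; -0.025 0.013 0 0 0 -0.13 0"

```text
t: 7.6
position: [0.4083, 0.1117, 0.1562]
ee_rot: [[-0.918, 0.396, -0.004], [0.396, 0.918, 0.0], [0.004, -0.002, -1.0]]
force: [0.2, 0.6, 1.1]
finger_gap: 0.001
```

>>> play_rows:
  motion: "0 0 0 0 0 -0.1 0; 0 0 0 0 0 0 0"

```text
t: 7.8
position: [0.4023, 0.1132, 0.1554]
ee_rot: [[-0.873, 0.488, -0.009], [0.488, 0.873, 0.001], [0.008, -0.004, -1.0]]
force: [1.0, -0.6, 0.3]
finger_gap: -0.002
```

```bash
python3 -c "
from st import *
st();s=readout.state();print(s['q'],s['ee_rot'].round(3)); print('tgt local',np.array([-.084,.186]),'delta world',(o+ex*-.084+ey*.186-s['position'])[:2])"
```

```text
t 7.8 local [-0.0882  0.1837  0.1554] F loc [ 0.82 -0.87  0.31]
[-28.992863    16.93581998  13.09587861 121.52079628  -5.86275168
  42.59219471  48.68367759] [[-0.873  0.488 -0.009]
 [ 0.488  0.873  0.001]
 [ 0.008 -0.004 -1.   ]]
tgt local [-0.084  0.186] delta world [0.00341055 0.0033815 ]
```

>>> play_rows:
  motion: "0.003 0.003 -0.035 0 0 0 0; 0 0 -0.035 0 0 0 0; 0 0 -0.03 0 0 0 0; 0 0 0 0 0 0 0"

```text
t: 8.2
position: [0.4063, 0.1162, 0.0531]
ee_rot: [[-0.879, 0.477, -0.005], [0.477, 0.879, 0.002], [0.005, -0.0, -1.0]]
force: [-0.1, -0.2, -0.3]
finger_gap: 0.002
```

```bash
python3 -c "
from st import *
st();snap('scene','s6.png',(200,110,360,230))"
```

```text
t 8.2 local [-0.0835  0.1855  0.0531] F loc [-0.15 -0.17 -0.28]
```

View pics/s6.png

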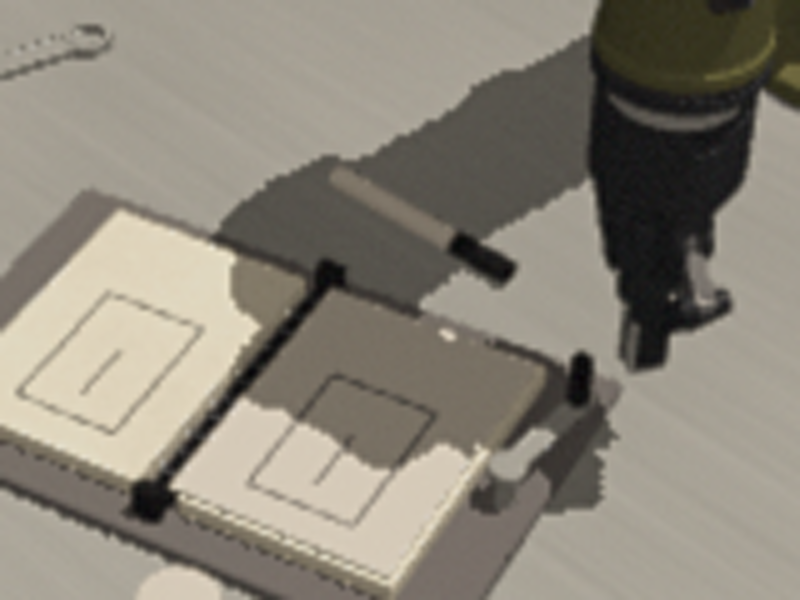

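```bash
python3 -c "
from st import *
prev=readout.state()['position']
for th in [-.17,0,.15,.3,.45,.6,.75,.9,1.05,1.2,1.35,1.5,1.57]:
    l=np.array([-.06*np.cos(th)-.0125,.152-.06*np.sin(th)+.0125]); w=o+ex*l[0]+ey*l[1]
    print(th,l.round(4),w[:2].round(4),(w-prev)[:2].round(4)); prev=w"
```

```text
-0.17 [-0.0716  0.1747] [0.4208 0.1092] [ 0.0138 -0.0071]
0 [-0.0725  0.1645] [0.4228 0.0992] [ 0.002 -0.01 ]
0.15 [-0.0718  0.1555] [0.426  0.0908] [ 0.0032 -0.0084]
0.3 [-0.0698  0.1468] [0.4304 0.0829] [ 0.0044 -0.0078]
0.45 [-0.0665  0.1384] [0.4359 0.0758] [ 0.0055 -0.0071]
0.6 [-0.062   0.1306] [0.4424 0.0696] [ 0.0065 -0.0062]
0.75 [-0.0564  0.1236] [0.4498 0.0645] [ 0.0074 -0.0052]
0.9 [-0.0498  0.1175] [0.4578 0.0605] [ 0.0081 -0.004 ]
1.05 [-0.0424  0.1125] [0.4664 0.0577] [ 0.0086 -0.0027]
1.2 [-0.0342  0.1086] [0.4753 0.0563] [ 0.0089 -0.0014]
1.35 [-0.0256  0.106 ] [0.4842 0.0562] [ 0.009  -0.0001]
1.5 [-0.0167  0.1047] [0.4931 0.0575] [0.0089 0.0013]
1.57 [-0.0125  0.1045] [0.4972 0.0585] [0.0041 0.001 ]
```

>>> play_rows:
  motion: "0.013 -0.007 -0.004 0 0 0 0; 0.002 -0.01 0 0 0 0 0; 0.003 -0.0084 0 0 0 0 0; 0.0044 -0.0078 0 0 0 0 0; 0.0055 -0.007 0 0 0 0 0"

```text
t: 8.75
position: [0.4348, 0.0736, 0.0545]
ee_rot: [[-0.881, 0.474, -0.003], [0.474, 0.881, 0.004], [0.005, 0.002, -1.0]]
force: [-1.0, -0.0, -0.5]
finger_gap: 0.002
```

```bash
python3 -c "
from st import *
st();print(readout.state()['position']);snap('scene','s7.png',(200,110,360,230))"
```

```text
t 8.75 local [-0.0682  0.1365  0.0545] F loc [-0.97  0.27 -0.45]
[0.43480833 0.07356579 0.05452538]
```

View pics/s7.png

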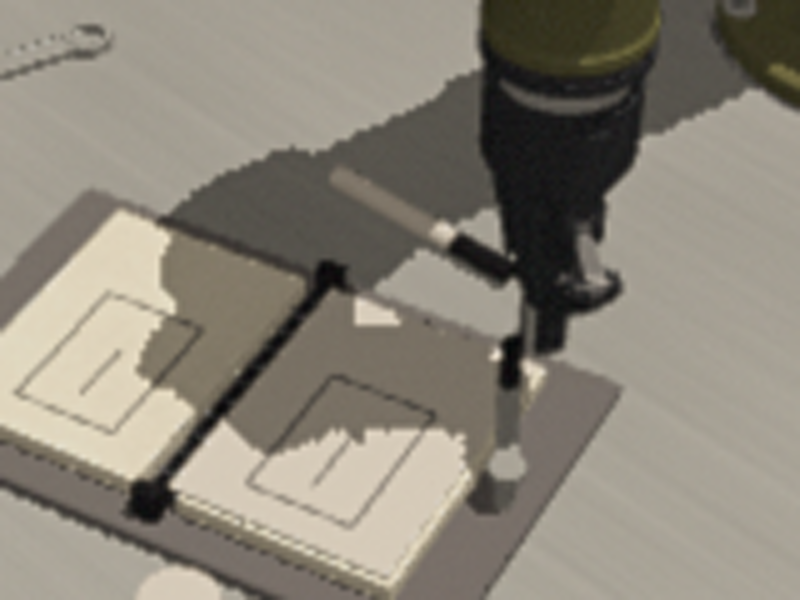

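The arm is turning with the finger (peg near (512,360)). I continue along the arc.

>>> play_rows:
  motion: "0.0075 -0.004 -0.004 0 0 0 0; 0.0074 -0.0052 -0.002 0 0 0 0; 0.008 -0.004 0 0 0 0 0; 0.0085 -0.0027 0 0 0 0 0; 0 0 0 0 0 0 0"

```text
t: 9.3
position: [0.4723, 0.0547, 0.0487]
ee_rot: [[-0.88, 0.476, 0.001], [0.476, 0.88, 0.003], [0.0, 0.004, -1.0]]
force: [-0.6, 0.4, -1.0]
finger_gap: -0.002
```

```bash
python3 -c "
from st import *
st();print(readout.state()['position']);snap('scene','s8.png',(200,110,360,230))"
```

```text
t 9.3 local [-0.0376  0.1079  0.0487] F loc [-0.43  0.51 -0.97]
[0.47226181 0.05471944 0.04870333]
```

View pics/s8.png

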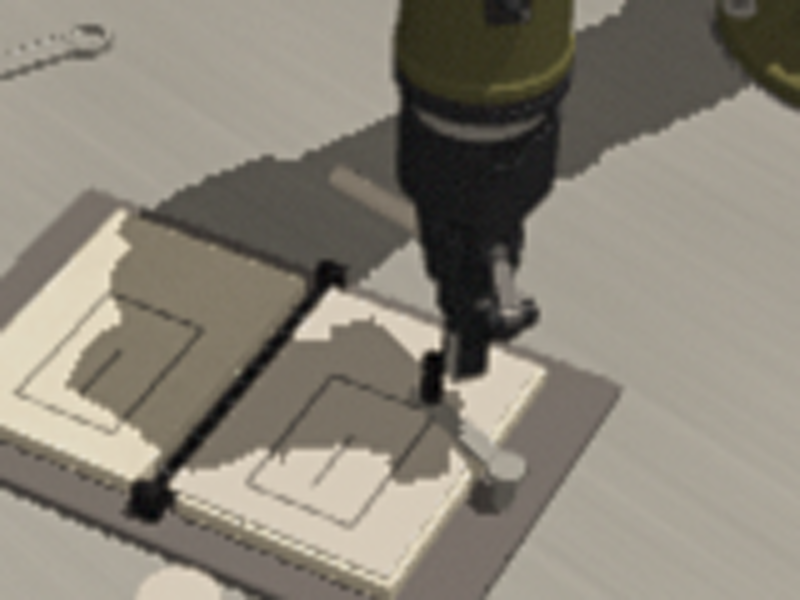

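```bash
cat >> st.py <<'E'
def peg():
    im,W=cloud('scene');Q=L(W)
    dark=im.max(-1)<60
    m=dark&(abs(Q[...,0])<.09)&(Q[...,1]>.05)&(Q[...,1]<.19)&(Q[...,2]>.04)&(Q[...,2]<.068)
    # steel arm & pivot
    for P in [Q[m]]:
        print('peg px',m.sum(),np.median(P,0).round(4),P.min(0).round(4),P.max(0).round(4))
    return im,Q,m
E
python3 -c "
from st import *
for (u,v) in [(432,355),(432,352),(430,375)]:
    w=ray('scene',200+u/5-.4,110+v/5-.4,.066 if v<360 else .051); print(L(w), np.arctan2(.152-L(w)[1],-L(w)[0]))
w=ray('scene',200+508/5-.4,110+463/5-.4,.036);print('pivot',L(w))"
```

```text
[-0.02441222  0.0946322   0.066     ] 1.1684694608102275
[-0.02637909  0.09363542  0.066     ] 1.1463046924400246
[-0.02512335  0.09371116  0.051     ] 1.163842128285812
pivot [-0.00160298  0.14972603  0.036     ]
```

>>> play_rows:
  motion: "0.009 0.0007 0 0 0 0 0; 0.008 0.0015 0 0 0 0 0; 0 0 0 0 0 0 0"

```text
t: 9.65
position: [0.4895, 0.058, 0.0485]
ee_rot: [[-0.88, 0.475, 0.0], [0.475, 0.88, 0.004], [0.002, 0.003, -1.0]]
force: [-0.4, 0.1, -0.8]
finger_gap: 0.002
```

```bash
python3 -c "
from st import *
st();print(readout.state()['position']);snap('scene','s9.png',(220,130,340,220)); snap('top','t9.png',(180,140,380,290))"
```

```text
t 9.65 local [-0.0201  0.1062  0.0485] F loc [-0.35  0.25 -0.84]
[0.48949812 0.05799677 0.04854656]
```

View pics/s9.png

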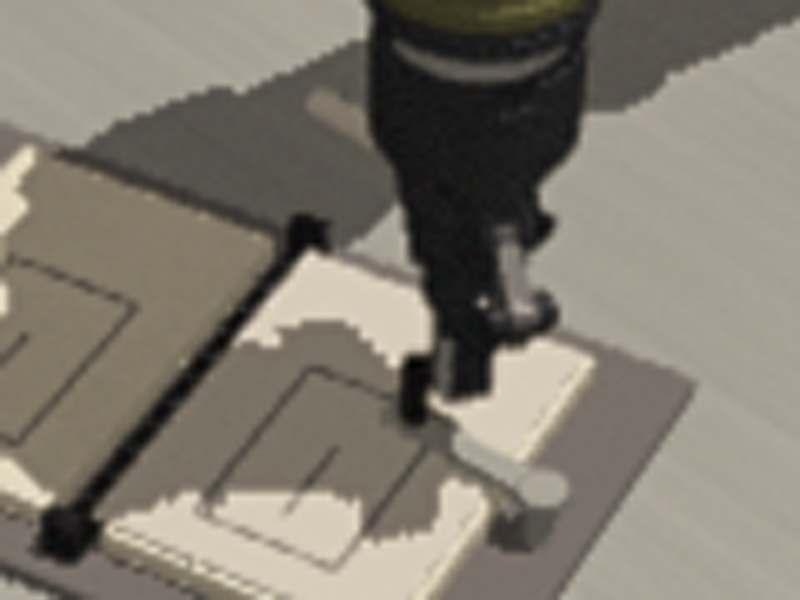

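```bash
python3 -c "
from st import *
for (u,v,z) in [(415,361,.066),(414,388,.051)]:
    w=L(ray('scene',220+u/6.667-.4,130+v/6.667-.4,z)); print(w, np.arctan2(.152-w[1],-w[0]),np.arctan2(.1497-w[1],-.0016-w[0]))"
```

```text
[-0.00916308  0.09072988  0.066     ] 1.4223443783327725 1.4432399215842335
[-0.00996627  0.0903677   0.051     ] 1.4104787591509678 1.4307128639489561
```

>>> play_rows:
  motion: "0.0065 0.002 0 0 0 0 0; 0 0 0 0 0 0 0"

```text
t: 9.95
position: [0.4949, 0.0601, 0.0485]
ee_rot: [[-0.88, 0.475, -0.001], [0.475, 0.88, 0.004], [0.003, 0.002, -1.0]]
force: [0.7, -0.5, -0.6]
finger_gap: -0.004
```

```bash
python3 -c "
from st import *
st()"
```

```text
t 9.95 local [-0.0143  0.1067  0.0485] F loc [ 0.48 -0.7  -0.6 ]
```

Back off, lift clear, and inspect.

>>> play_rows:
  motion: "-0.02 0.01 0 0 0 0 0; 0 0 0.045 0 0 0 0; 0 0 0.045 0 0 0 0; -0.02 0.04 0.03 0 0 0 0; -0.02 0.045 0 0 0 0 0"

```text
t: 10.45
position: [0.437, 0.1479, 0.1693]
ee_rot: [[-0.874, 0.485, -0.001], [0.485, 0.874, 0.001], [0.002, 0.001, -1.0]]
force: [1.0, 2.3, -1.5]
finger_gap: 0.001
```

>>> play_rows:
  motion: "-0.02 0.045 0 0 0 0 0; -0.02 0.045 0 0 0 0 0; -0.02 0.045 0 0 0 0 0; -0.02 0.045 0 0 0 0 0; -0.02 0.045 0 0 0 0 0"

```text
t: 10.95
position: [0.3346, 0.3774, 0.1727]
ee_rot: [[-0.872, 0.489, 0.005], [0.489, 0.872, 0.006], [-0.002, 0.008, -1.0]]
force: [2.0, 0.6, 0.6]
finger_gap: 0.001
```

```bash
python3 -c "
from st import *
st();snap('scene','s10.png',(200,110,360,230)); im,W=snap('top','t10.png',(180,140,380,290)); np.save('t10i.npy',im);np.save('t10.npy',W)"
```

```text
t 10.95 local [-0.0788  0.4562  0.1727] F loc [ 2.03 -0.01  0.61]
```

View pics/t10.png

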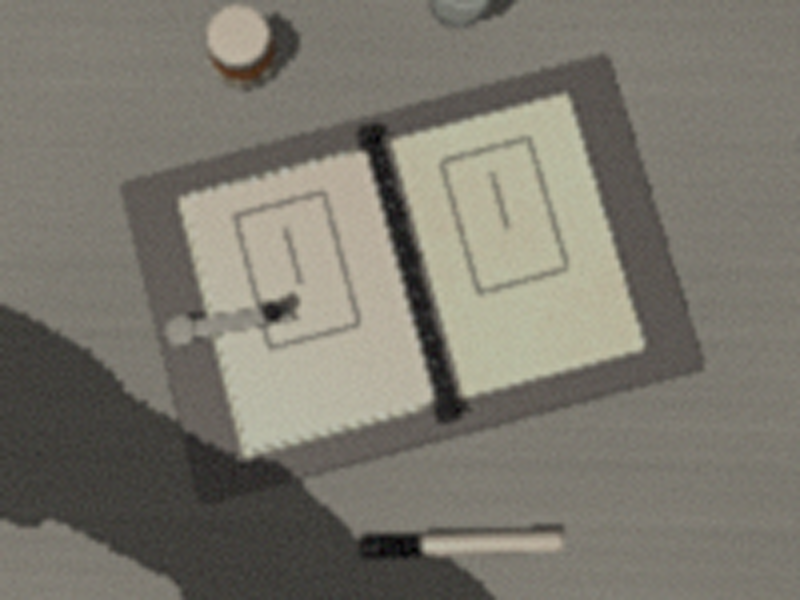

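View pics/s10.png

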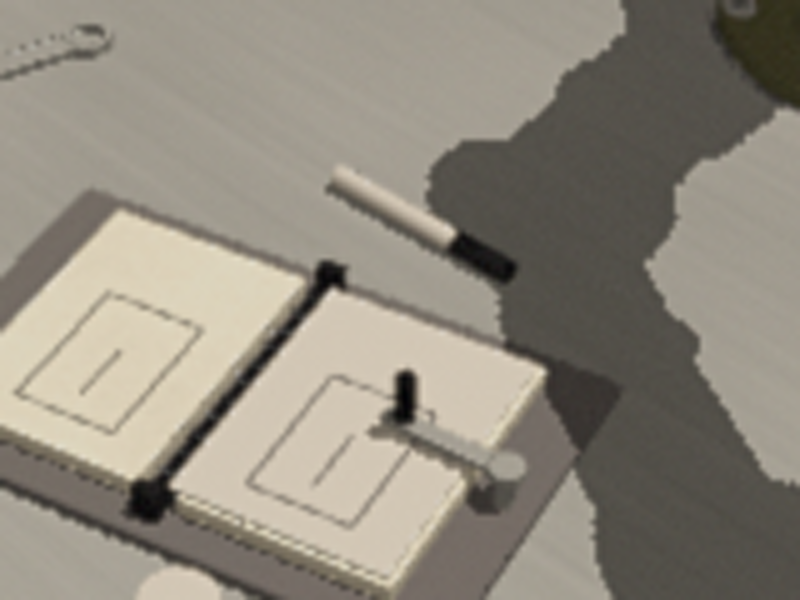

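```bash
python3 -c "
from st import *
W=np.load('t10.npy');im=np.load('t10i.npy')
im2,W2=cloud('scene')
for I,W in ((im,W),(im2,W2)):
    Q=L(W); m=(abs(Q[...,0])<.03)&(Q[...,1]>.07)&(Q[...,1]<.175)&(Q[...,2]>.031)&(Q[...,2]<.042)&(I.max(-1)>70)
    P=Q[m].astype(np.float32); c=P.mean(0); v=cv2.fitLine(P[:,:2],cv2.DIST_HUBER,0,.01,.01).ravel(); print(m.sum(),c,'arm ang',np.arctan2(abs(v[1]),v[0]*np.sign(v[1])))
    m=(abs(Q[...,0])<.03)&(Q[...,1]>.07)&(Q[...,1]<.14)&(Q[...,2]>.045)&(Q[...,2]<.07)
    P=Q[m]; print('peg',m.sum(),np.median(P,0),P.min(0),P.max(0))
def rl(n,u,v,z,s,b): return L(ray(n,b[0]+u/s-.4,b[1]+v/s-.4,z))
a=rl('scene',405,377,.066,5,(200,110)); b=rl('scene',508,463,.036,5,(200,110)); print('scene',a,b,np.arctan2(.152-a[1],-a[0]),np.arctan2(b[1]-a[1],b[0]-a[0]))
a=rl('top',272,312,.066,4,(180,140)); b=rl('top',180,329,.036,4,(180,140)); print('top',a,b,np.arctan2(.152-a[1],-a[0]),np.arctan2(b[1]-a[1],b[0]-a[0]))
"
```

```text
140 [-0.00131837  0.12901866  0.03562625] arm ang 1.4590397
peg 23 [-0.00506603  0.0924321   0.0646777 ] [-0.00994912  0.08706181  0.04582791] [0.00112896 0.09797057 0.06778868]
139 [0.00150088 0.12609121 0.03611672] arm ang 1.4733028
peg 38 [-0.00109159  0.0917499   0.06027516] [-0.0112466   0.08501386  0.04692577] [0.00403371 0.09638288 0.06875197]
scene [-0.00364027  0.09007783  0.066     ] [-0.00160298  0.14972603  0.036     ] 1.5120760254160148 1.5366545206940514
top [-0.00646694  0.0913845   0.066     ] [0.00205005 0.1519801  0.036     ] 1.4645104812472545 1.4311565566443853
```

The top view shows the keeper across the page, with the pivot at (180,330) and the peg at (272,312). Its angle measures about 1.46–1.53, a few degrees short, so one small nudge will square it.

```bash
python3 -c "
from st import *
p=readout.state()['position']
for l in [(-.036,.129),(-.011,.104)]:
    w=o+ex*l[0]+ey*l[1]; print(w,(w-p)); p=w"
```

```text
[0.46781539 0.07539299 0.        ] [ 0.13447987 -0.30366888 -0.17211592]
[0.49884355 0.05844444 0.        ] [ 0.03102816 -0.01694854  0.        ]
```

>>> play_rows:
  motion: "0.019 -0.043 0 0 0 0 0; 0.019 -0.043 0 0 0 0 0; 0.019 -0.043 0 0 0 0 0; 0.019 -0.043 0 0 0 0 0; 0.019 -0.043 0 0 0 0 0"

```text
t: 11.6
position: [0.4277, 0.1599, 0.1719]
ee_rot: [[-0.881, 0.472, 0.004], [0.472, 0.881, 0.008], [-0.0, 0.009, -1.0]]
force: [1.3, 0.5, -0.7]
finger_gap: -0.003
```

>>> play_rows:
  motion: "0.019 -0.04 0 0 0 0 0; 0.013 -0.03 0 0 0 0 0; 0 0 0 0 0 0 0"

```text
t: 11.9
position: [0.4621, 0.0754, 0.1727]
ee_rot: [[-0.874, 0.486, 0.007], [0.486, 0.874, 0.004], [-0.004, 0.007, -1.0]]
force: [-0.8, 0.6, 0.3]
finger_gap: -0.001
```

```bash
python3 -c "
from st import *
st();s=readout.state();print(s['position'],s['ee_rot'].round(3))"
```

```text
t 11.9 local [-0.0415  0.1306  0.1727] F loc [-0.57  0.81  0.29]
[0.46205558 0.07540268 0.17266887] [[-0.874  0.486  0.007]
 [ 0.486  0.874  0.004]
 [-0.004  0.007 -1.   ]]
```

>>> play_rows:
  motion: "0 0 -0.04 0 0 0 0; 0 0 -0.04 0 0 0 0; 0 0 -0.032 0 0 0 0; 0 0 0 0 0 0 0"

```text
t: 12.3
position: [0.4629, 0.0706, 0.0597]
ee_rot: [[-0.869, 0.494, 0.013], [0.494, 0.869, 0.004], [-0.009, 0.01, -1.0]]
force: [-1.2, 0.1, 0.7]
finger_gap: -0.001
```

```bash
python3 -c "
from st import *
st();p=readout.state()['position'];print(p,o+ex*-.011+ey*.104-p)"
```

```text
t 12.3 local [-0.0421  0.1258  0.0597] F loc [-1.08  0.44  0.75]
[0.46289078 0.07060241 0.05973867] [ 0.03595277 -0.01215796 -0.05973867]
```

>>> play_rows:
  motion: "0.015 -0.006 -0.01 0 0 0 0; 0.009 -0.004 0 0 0 0 0; 0 0 0 0 0 0 0"

```text
t: 12.6
position: [0.4873, 0.0598, 0.0521]
ee_rot: [[-0.869, 0.495, 0.012], [0.495, 0.869, 0.004], [-0.008, 0.01, -1.0]]
force: [-0.6, 0.0, 0.3]
finger_gap: -0.002
```

```bash
python3 -c "
from st import *
st();p=readout.state()['position'];print(p,o+ex*-.011+ey*.104-p)"
```

```text
t 12.6 local [-0.0217  0.1086  0.0521] F loc [-0.61  0.2   0.33]
[0.48730558 0.05982842 0.05214444] [ 0.01153797 -0.00138397 -0.05214444]
```

>>> play_rows:
  motion: "0.006 -0.0007 0 0 0 0 0; 0.0045 -0.0005 0 0 0 0 0; 0 0 0 0 0 0 0"

```text
t: 12.9
position: [0.4988, 0.0593, 0.0551]
ee_rot: [[-0.869, 0.495, 0.015], [0.495, 0.869, 0.005], [-0.01, 0.012, -1.0]]
force: [-0.3, -0.2, 0.7]
finger_gap: 0.0
```

```bash
python3 -c "
from st import *
st();p=readout.state()['position'];print(p,o+ex*-.011+ey*.104-p)"
```

```text
t 12.9 local [-0.0108  0.1048  0.0551] F loc [-0.34 -0.06  0.7 ]
[0.49876136 0.05929461 0.05510211] [ 8.21922444e-05 -8.50170141e-04 -5.51021058e-02]
```

Back off along the approach line and check.

>>> play_rows:
  motion: "-0.025 0.009 0 0 0 0 0; 0 0 0.045 0 0 0 0; 0 0 0.045 0 0 0 0; -0.02 0.04 0.02 0 0 0 0; -0.02 0.045 0 0 0 0 0"

```text
t: 13.4
position: [0.4332, 0.1498, 0.1699]
ee_rot: [[-0.863, 0.505, 0.017], [0.505, 0.863, 0.004], [-0.012, 0.012, -1.0]]
force: [1.2, 2.1, -0.5]
finger_gap: -0.0
```

>>> play_rows:
  motion: "-0.02 0.045 0 0 0 0 0; -0.02 0.045 0 0 0 0 0; -0.02 0.045 0 0 0 0 0; -0.02 0.045 0 0 0 0 0; -0.02 0.045 0 0 0 0 0"

```text
t: 13.9
position: [0.3299, 0.3789, 0.1745]
ee_rot: [[-0.861, 0.507, 0.023], [0.508, 0.862, 0.01], [-0.015, 0.02, -1.0]]
force: [0.9, 0.2, -0.5]
finger_gap: -0.004
```

```bash
python3 -c "
from st import *
im,W=snap('top','t11.png',(180,140,380,290)); im2,W2=snap('scene','s11.png')
for I,W in ((im,W),(im2,W2)):
    Q=L(W); m=(abs(Q[...,0])<.03)&(Q[...,1]>.07)&(Q[...,1]<.175)&(Q[...,2]>.031)&(Q[...,2]<.042)&(I.max(-1)>70)
    P=Q[m].astype(np.float32); c=P.mean(0); v=cv2.fitLine(P[:,:2],cv2.DIST_HUBER,0,.01,.01).ravel(); print(m.sum(),c,'arm ang',np.arctan2(abs(v[1]),v[0]*np.sign(v[1])))
    m=(abs(Q[...,0])<.03)&(Q[...,1]>.07)&(Q[...,1]<.14)&(Q[...,2]>.045)&(Q[...,2]<.07)
    P=Q[m]; print('peg',m.sum(),np.median(P,0),P.min(0),P.max(0))
    m=(abs(Q[...,0])<.07)&(Q[...,1]>.03)&(Q[...,1]<.08);print('page z',np.median(Q[m][:,2]))
"
```

```text
147 [0.00044285 0.12790373 0.03549866] arm ang 1.5398502
peg 22 [-0.00092064  0.09152063  0.06586447] [-0.00574364  0.08641866  0.04836737] [0.00535432 0.09658014 0.06863516]
page z 0.024928753190415848
137 [0.00276157 0.12519452 0.03586094] arm ang 1.5684757
peg 42 [0.00399588 0.09188586 0.05984048] [-0.00429667  0.08371299  0.04598959] [0.00925301 0.09653657 0.06841258]
page z 0.025717606800069938
```

View pics/t11.png

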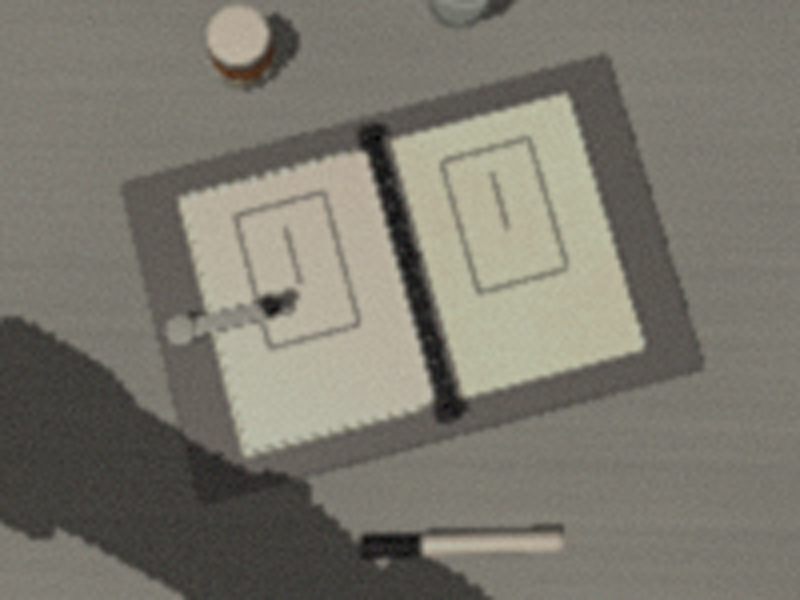

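View pics/s11.png

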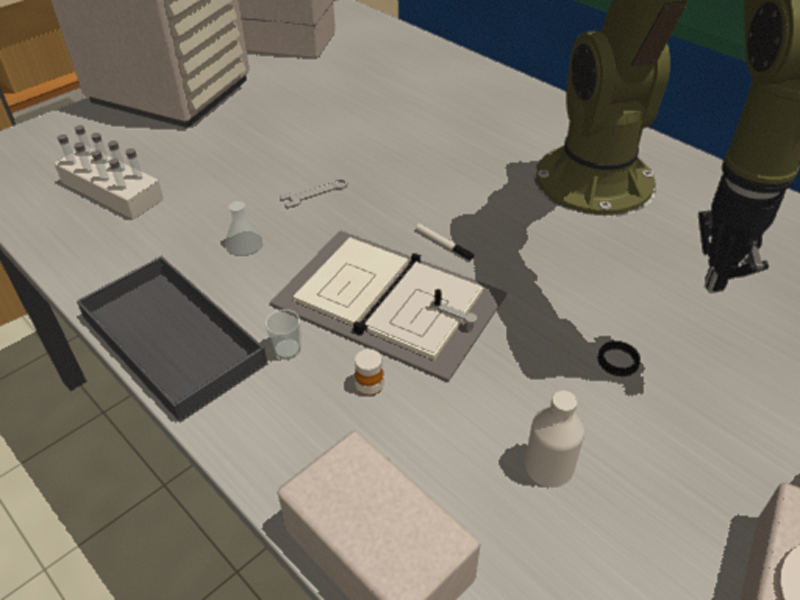

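The keeper's arm now measures 1.54 from the top view and 1.57 from the scene view. The page is flat with its top near 25.5 mm, and the plate corners are at the same pixels as at the start. Nothing around the manual has moved, and the robot is clear of everything.

```bash
python3 -c "
from h import *
print(sign_off())"
```

```text
the job is handed in; nothing more can be done
None
```

The page now lies flat on the manual's +y side, and the keeper's arm lies square across it. I handed the job in at about 14 s of the 48 s allowed, with the robot touching nothing.

- **Page:** I pushed it over the spine with the shut fingertips. Its top measures 25 to 26 mm above the bench (25.5 mm expected), and it shows no slope.
- **Keeper:** the first push left the arm a few degrees short, at 1.46 to 1.53 rad, so I nudged the peg once more. It now reads 1.54 rad from the top camera and 1.57 rad from the scene camera, a small disagreement within measuring error.
- **Surroundings:** the manual's corners are at the same pixels as at the start. The marker and jar look unmoved in the top view, and the other things show no change in the scene view.
- **Push force:** the last press on the page reached about 50 N at the fingertips for about 0.2 s, much firmer than the light push asked for. This was the fingertips rather than the gripper's body, and well under the 120 N wrist limit. I saw no sign that the manual shifted. The force otherwise stayed at a few newtons in the readings I took.

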